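# Open the screw-lid jar in its bracing stand

## Task

Swing the stand's dark steel brace in against the square jar until it clicks fully home in its end detent, so that the jar cannot turn. Then unscrew the tight brass lid (anticlockwise seen from above), stop turning once its threads come free after about a sixth of a turn, lift it off and finish still holding it in the gripper, level and still, clear of the mouth and just above the jar (within about three centimetres). The jar must not turn round with the lid or leave its dish, the brace must stay home, and the other things on the table are to be left alone.

Things in the scene. Friction and masses are not known exactly. Their poses are not given: they have to be found in the camera images.
- stand: fixed jar stand: wooden board 190 x 190 x 12 mm with a round dish (ring 10 mm high, 90 mm inside) holding the jar. Origin on the table under the dish's middle, z up. The brace is on the jar's -y side: hinge at (-52, -42) mm in this frame; when home the brace lies along +x past the jar's -y face
- brace_hinge (a point): point on the brace's vertical hinge axis, 67 mm above the table (level with brace_knob), fixed to the stand
- brace_knob (a point): on the axis of the upright red finger post at the brace's free end, 114 mm from the hinge axis. Post 14 mm thick, from the top of the steel bar (45 mm above the table) to 87 mm; this point is 67 mm above the table. The bar is 12 mm thick, 18 mm high, its underside 27 mm above the table
- brace (a joint): brace angle about its upright hinge: 0 = right out (bar 1.40 rad clockwise of the stand's +x, from above), grows anticlockwise; 1.40 = home at its end stop, bar along the stand's +x, 2 mm off the jar. Stays where left. A sprung ball catch resists with about 5 N at the post from 1.27 rad; past its crest at 1.35 rad it pulls home and holds with about 3 N
- jar: loose white square jar, black pattern, body 66 x 66 mm with notched corners, 74 mm tall, neck 40 mm wide, mouth rim at 100 mm; 0.5 kg. Origin under its centre, z up, sides along its x and y, first within 2 degrees of the stand's. It stands on the board, 12 mm above the table, and spins in the dish unless the brace is home (then 0.15 rad of play)
- lid: brass screw lid: sixteen-sided round cap, 60 mm across, 20 mm tall, hollow, 0.06 kg. Origin at the centre of its open underside, z up. Screwed on, the underside is 84 mm above the jar's origin and 96 mm above the table, the top 116 mm above the table
- thread (a joint): how far the lid is turned on the jar, anticlockwise from above: 0 = tight, free to lift straight up from about 1.0 rad, not to be turned past 1.45 rad (end stop 1.6). Turning takes about 0.3 N m; the lid does not rise as it turns (1.5 mm vertical play). The value stays when the lid is off
- pencil_cup: black-and-white patterned pencil cup, 72 mm wide, 85 mm tall, with pencils to about 140 mm; origin under its centre. A bystander
- books: stack of three books, about 200 x 150 mm, 66 mm high; origin under its centre. A bystander
- figurine: small silver seated figure on a 60 mm marble cube, 132 mm tall; origin under its centre. A bystander
- potted_plant: small leafy plant in a white pot with a black rim, pot 96 mm wide, 90 mm tall, leaves to 170 mm; origin under its centre. A bystander
- mister: amber bottle with a black cap, 62 mm wide, 170 mm tall; origin under its centre. A bystander
- trowel: hand trowel lying flat, wooden handle, about 280 mm long; origin near its middle, blade along its +x. A bystander
- spectacles: black-framed spectacles with open arms, 118 mm wide, 46 mm high; origin under the lenses. A bystander
There are look-alikes about, which are no part of the job. What is shaped like the lid but pink or red is not meant. Leave any turquoise look-alike of the jar alone.

How it is judged:
By the outcome, as a careful person would: the job done as asked, in the order asked, and still so for the second after the job is handed in, while the arm keeps its last pose, push and grip.
It also fails if it takes over 61 s, if anything falls off the work surface, if the arm or the gripper's body presses on something with over 40 N, if the wrist force passes 120 N, or if a joint passes its speed limit or range.

## Robot

A 6-joint arm with a two-finger parallel gripper is mounted at the origin on the work surface. World frame = base frame: x ahead of the robot, y to its left, z up, the work surface at z = 0. Lengths are in m, angles in degrees, forces in N, time in s.
With the tool pointing down it reaches from about 0.35 to 0.875 m from the base axis. Payload 4.2 kg.
Tool frame: the origin (TCP) lies where the fingers leave the gripper's body, on its centre line; the fingertips stand 70 mm ahead of it and the grasp point (between the pads) lies 51 mm ahead of it; z points along the fingers, y is the direction in which the jaws open and shut (so a half turn about z gives the same grasp; the last joint's range is limited). The gripper opens to 87 mm and grips with 3 to 60 N. Pads are 19 mm wide; open, the fingers measure 117 mm over their backs; the gripper's body (75 mm by 190 mm) begins 51 mm behind the grasp point.
Start: joints at [80.191, 22.042, 0.453, 0, -68.411, -14.817], TCP at [0.26, 0.568, 0.292] pointing down, gripper open.
Joint ranges: [-179.83, 179.83], [-69.29, 118.12], [-61.27, 80.66], [-181.25, 117.63], [-171.15, -9.14], [-177.46, 177.46]. Speed limits (degrees/s): [159.86, 159.86, 180, 180, 180, 180].

## Interface

Orientations are given as a 3x3 rotation matrix whose columns are the frame's x, y, z axes.
In Python, from station import sense, capture, camera_model, finish_job gives the robot as it stands.
- The arm moves only by the shell command python3 -m inch 'ROWS'. ROWS is JSON, a list of rows, each an object with "hand": the closure, from 0 (fully open) to 1 (shut); "slide": the shift along the world's x, y, z in cm, a list of three; "yaw": the turn about the world's z in rad. A call has 1 to 10 rows; each row is the pose to reach, as a shift and turn from the pose commanded when the call began; what a row does not reach only later rows make up. A row lasts 1/8 s, in which the tool goes at most 62.5 mm and 10.7 degrees, less where a joint would pass 70% of its speed; a pose out of reach is approached as far as the arm can. A call with a gripper value outside its range is refused whole. The fingers move at their own pace and stop on an object; the grip force is fixed at half the most. Time passes only in rows, so rows that repeat a pose let the fingers close. It gives the time, the measured TCP pose, the force and the opening at its end, in the units of the state.
- sense(): the state, without advancing time (a new reading comes with each control period).
- capture(name): name is "scene" or "top" or "wrist"; returns the picture (400x640x3 uint8, blue, green, red); there is no depth.
- camera_model(name): a dict with "mtx" (3x3 intrinsics, pixels), "xyz" and "orientation" of the camera in the world; the wrist camera has in their place "tool_from_camera" (4x4, takes a point from camera to tool coordinates, whose origin is the TCP and whose axes are the flange's). Camera axes: x right, y up, looking along -z (the intrinsics and any distortion apply to the point x, -y, -z); pixel columns grow to the right and rows downward; lengths in m; the calibration is good to about 2 mm. A picture is of the moment at which its call begins: read the wrist's pose just before it. camera_model takes no time and is no camera call.
- finish_job(): hands the job in, once; it reports no verdict.
The state is a dict: "time_s": time; "joints": joint angles; "joint_velocities": joint speeds; "effort": joint torques, N m; "tcp_pos": TCP position; "ee_rot": TCP orientation; "wrist_force": force on the tool from outside, world axes, zero at the start; "moment": the same for the moment, N m; "gripper_width": opening from 0.0 (shut) to 1.0 (fully open).
Only numpy, scipy, OpenCV 4.12 (cv2) and the standard library are available. Lean on these libraries where they do the work, as an engineer would, in place of code of your own. Each camera call takes 0.05 s, during which the arm holds its last target. There are 200 camera calls.

## Working session

There is one attempt and no reset: what is moved stays moved. The work goes in short steps, Python scripts to look and compute and a shell command to move; the robot and the scene stay as the last step left them, time stands still between calls to the robot, and variables do not carry over. Pictures are saved under pics/ and viewed, about 8 in all and at most 12, crops included, and the job is handed in when it is done.

```bash
mkdir -p pics; ls; python3 - <<'E'
from station import *
import cv2
s=sense();print({k:s[k] for k in('time_s','tcp_pos','ee_rot','gripper_width','wrist_force')})
for n in('scene','top'):
    cv2.imwrite(f'pics/{n}0.png',capture(n));print(n,camera_model(n))
print(camera_model('wrist'))
E
```

```text
pics
{'time_s': 0.0, 'tcp_pos': array([0.26021108, 0.56775521, 0.29114669]), 'ee_rot': array([[ 9.08983960e-01, -4.16830253e-01, -8.36624863e-04],
       [-4.16831083e-01, -9.08981671e-01, -2.04216145e-03],
       [ 9.07580079e-05,  2.20502325e-03, -9.99997565e-01]]), 'gripper_width': 0.9965404711579522, 'wrist_force': array([ 0.19631637,  0.55204206, -0.39995347])}
scene {'mtx': array([[491.89676127,   0.        , 320.92625138],
       [  0.        , 491.89676127, 206.9440266 ],
       [  0.        ,   0.        ,   1.        ]]), 'xyz': array([1.62779576, 0.4830557 , 1.05765483]), 'orientation': array([[-0.37184588, -0.59746457,  0.71046937],
       [ 0.92823308, -0.24811241,  0.27717067],
       [ 0.01067661,  0.76254595,  0.64684596]])}
top {'mtx': array([[403.40174549,   0.        , 322.93636119],
       [  0.        , 403.40174549, 202.15474648],
       [  0.        ,   0.        ,   1.        ]]), 'xyz': array([0.23785369, 0.07052824, 1.61189837]), 'orientation': array([[-0.05110659,  0.97690519, -0.20747137],
       [-0.9986773 , -0.05116312,  0.00509699],
       [-0.0056356 ,  0.20745744,  0.97822781]])}
{'mtx': array([[285.77034197,   0.        , 323.49709903],
       [  0.        , 285.77034197, 200.73544034],
       [  0.        ,   0.        ,   1.        ]]), 'tool_from_camera': array([[-4.31837105e-05,  9.61143307e-01,  2.76049889e-01,
         7.61550660e-02],
       [ 9.99999956e-01, -3.92035622e-05,  2.92932377e-04,
         8.16997615e-04],
       [ 2.92372132e-04,  2.76049890e-01, -9.61143264e-01,
        -9.28183234e-02],
       [ 0.00000000e+00,  0.00000000e+00,  0.00000000e+00,
         1.00000000e+00]])}
```

View pics/scene0.png

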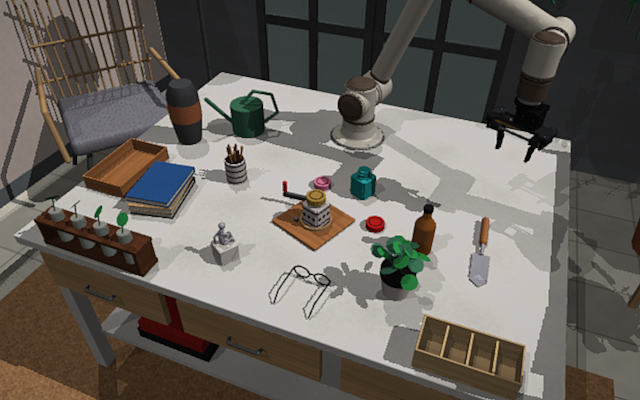

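View pics/top0.png

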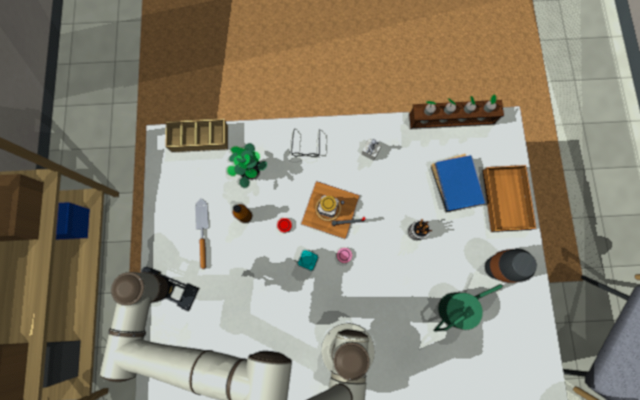

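The scene view shows the brass-lidded jar on its stand at about (316,205) and the brace's red post at (285,187). The look-alikes are a pink lid (322,183), a red lid (375,224) and a turquoise jar (363,183). The brass lid on the white-and-black jar on the wooden board fits the description. I'll confirm it in an enlarged crop.

```bash
cat > h.py <<'E'
import numpy as np, cv2
from station import *
def cam(n,s=None):
    m=camera_model(n)
    if n!='wrist': return m['mtx'],np.array(m['orientation']),np.array(m['xyz'])
    T=m['tool_from_camera'];R=s['ee_rot'];return m['mtx'],R@T[:3,:3],s['tcp_pos']+R@T[:3,3]
def ray(c,u,v):
    K,R,t=c;d=np.linalg.inv(K)@[u,v,1];return R@(d*[1,-1,-1]),t
def onz(c,u,v,z):
    d,t=ray(c,u,v);return t+d*(z-t[2])/d[2]
def proj(c,p):
    K,R,t=c;q=R.T@(np.asarray(p)-t)*[1,-1,-1];q=K@q;return q[:2]/q[2]
def tri(obs):
    A=np.zeros((3,3));b=np.zeros(3)
    for c,u,v in obs:
        d,t=ray(c,u,v);d/=np.linalg.norm(d);P=np.eye(3)-np.outer(d,d);A+=P;b+=P@t
    return np.linalg.solve(A,b)
E
python3 - <<'E'
import cv2,numpy as np
a=cv2.imread('pics/scene0.png')[165:255,260:360];b=cv2.imread('pics/top0.png')[170:245,290:390]
a=cv2.resize(a,None,fx=6,fy=6,interpolation=cv2.INTER_CUBIC)[:540];b=cv2.resize(b,None,fx=6,fy=6,interpolation=cv2.INTER_CUBIC)
cv2.imwrite('pics/cs.png',a);cv2.imwrite('pics/ct.png',b)
from h import *
c=cam('top')
print('lid',onz(c,329,203.5,.116),'knob',onz(c,363,219,.08))
print([onz(c,*p,.012) for p in((317,182),(361,193),(347,237),(303,224))])
print(tri([(cam('scene'),316,197),(c,329,203.5)]),tri([(cam('scene'),285,187),(c,363,219)]))
E
```

```text
lid [0.54871407 0.04006376 0.116     ] knob [ 0.48855794 -0.08793407  0.08      ]
[array([0.66276886, 0.08217162, 0.012     ]), array([ 0.60712301, -0.0945284 ,  0.012     ]), array([ 0.43058175, -0.02620656,  0.012     ]), array([0.4919382 , 0.14659239, 0.012     ])]
[0.54914581 0.04262101 0.10944854] [ 0.49050294 -0.08854981  0.06623736]
```

View pics/cs.png

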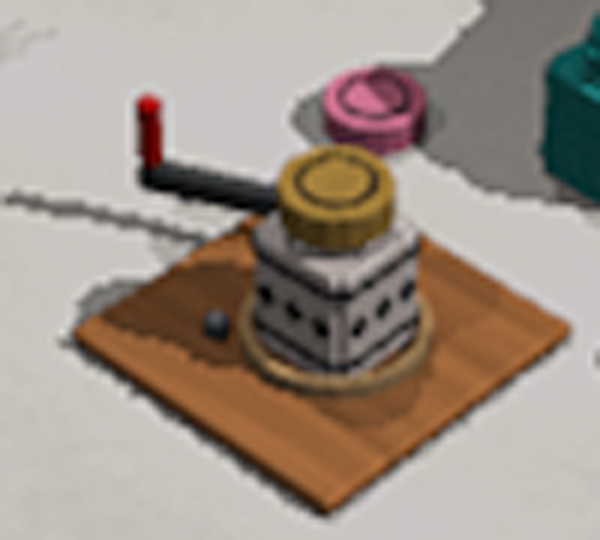

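View pics/ct.png

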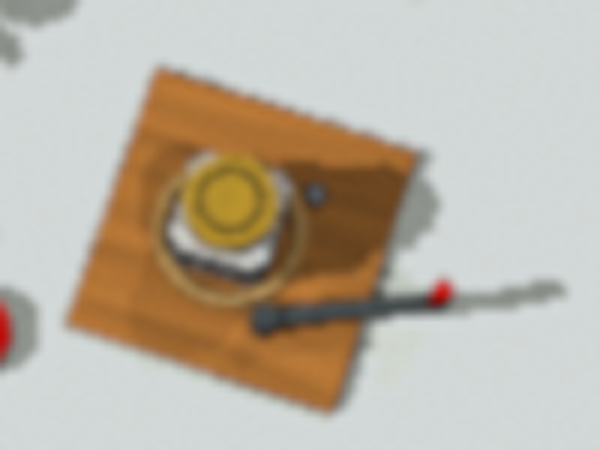

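The crop confirms it: a brass lid on the white-and-black jar, on the wooden board. The dark brace has its hinge at about top (334,223) and its red post at top (364,218). The pink and red lids and the turquoise jar sit apart from it. I'll move over the stand for a closer wrist view.

```bash
python3 -m inch '[{"hand":0,"slide":[2,-5,1],"yaw":0},{"hand":0,"slide":[4.5,-11,1],"yaw":0},{"hand":0,"slide":[7,-17,1],"yaw":0},{"hand":0,"slide":[9.5,-23,1],"yaw":0},{"hand":0,"slide":[12,-29,1],"yaw":0},{"hand":0,"slide":[14.5,-35,1],"yaw":0},{"hand":0,"slide":[17,-41,1],"yaw":0},{"hand":0,"slide":[19.5,-47,1],"yaw":0},{"hand":0,"slide":[22,-52,1],"yaw":0},{"hand":0,"slide":[24,-56,1],"yaw":0}]' && python3 -m inch '[{"hand":0.7,"slide":[0,0,0],"yaw":0},{"hand":0.7,"slide":[0,0,0],"yaw":0},{"hand":0.7,"slide":[0,0,0],"yaw":0},{"hand":0.7,"slide":[0,0,0],"yaw":0}]'; python3 - <<'E'
from h import *
s=sense();np.save('s1.npy',s,allow_pickle=True);cv2.imwrite('pics/w1.png',capture('wrist'))
c=cam('wrist',s);print(s['tcp_pos'],s['gripper_width'],s['time_s'])
for p in((.549,.042,.116),(.49,-.088,.08),(.548,.027,.012)):print(proj(c,p))
E
```

```text
time_s: 1.35
tcp_pos: [0.5007, 0.006, 0.3021]
ee_rot: [[0.909, -0.417, -0.0], [-0.417, -0.909, 0.0], [-0.0, 0.0, -1.0]]
wrist_force: [0.3, 0.1, 0.5]
gripper_width: 0.999
time_s: 1.85
tcp_pos: [0.5001, 0.0092, 0.3024]
ee_rot: [[0.91, -0.415, 0.0], [-0.415, -0.91, 0.0], [0.0, -0.0, -1.0]]
wrist_force: [-0.4, 0.2, 0.1]
gripper_width: 0.63
[0.50009557 0.00920745 0.30241226] 0.6295867450015217 1.85
[271.80395003 166.59008741]
[406.82785048 161.13920885]
[295.8558717  149.99879721]
```

View pics/w1.png

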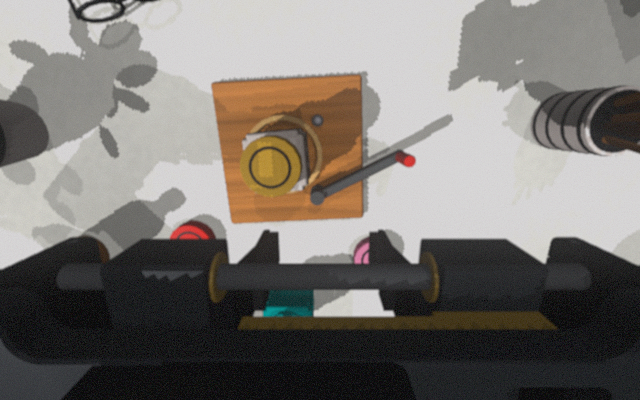

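The wrist view shows the lid's top face centred at about (269,166), the hinge cap at (317,197) and the red post at (405,160). The board's corners are at (212,83), (362,74), (364,216) and (232,223), and the catch ball is at (317,120). Next I'll work out the stand frame and the brace angle.

```bash
python3 - <<'E'
from h import *
from scipy.optimize import least_squares
s=np.load('s1.npy',allow_pickle=True).item();c=cam('wrist',s)
im=cv2.imread('pics/w1.png');g=cv2.cvtColor(im,cv2.COLOR_BGR2GRAY)
hsv=cv2.cvtColor(im,cv2.COLOR_BGR2HSV).astype(int)
m=((hsv[...,0]<8)|(hsv[...,0]>172))&(hsv[...,1]>150)&(hsv[...,2]>70);m[:140]=0;m[180:]=0;m[:,:380]=0;m[:,430:]=0
ys,xs=np.nonzero(m);print('red',xs.mean(),ys.mean(),xs.min(),xs.max(),ys.min(),ys.max(),len(xs))
cors=np.float32([[212,83],[362,74],[364,216],[232,223]]).reshape(-1,1,2)
cors=cv2.cornerSubPix(g,cors,(5,5),(-1,-1),(3,50,.01)).reshape(-1,2);print(cors)
W=np.array([onz(c,*p,.012) for p in cors]);print(W.round(4),[np.linalg.norm(W[i]-W[i-1]).round(4) for i in range(4)])
# image order TL,TR,BR,BL ; TL->TR is -y side?; stand x ~ BL->TL
x=(W[0]-W[3]+W[1]-W[2]);y=(W[0]-W[1]+W[3]-W[2])
a1=np.arctan2(x[1],x[0]);a2=np.arctan2(-y[0],y[1]);O=W.mean(0);a=(a1+a2)/2
print('stand',O,np.degrees([a1,a2]))
R=np.array([[np.cos(a),-np.sin(a)],[np.sin(a),np.cos(a)]])
h=O[:2]+R@[-.052,-.042];hm=onz(c,317,197,.047)[:2]
print('hinge model',h,'meas',hm,'proj',proj(c,[*h,.047]))
k=onz(c,xs.mean(),ys.mean(),.067)[:2]
for hh in(h,hm):
    d=k-hh;print('knob',k,'dist',np.linalg.norm(d),'world ang',np.degrees(np.arctan2(d[1],d[0])),'rel stand',np.degrees(np.arctan2(d[1],d[0])-a))
print('knob top',proj(c,[*k,.087]),'base',proj(c,[*k,.045]))
kh=O[:2]+R@[-.052+.114,-.042];print('knob home',kh)
print('lid',onz(c,269,166,.116), 'top/scene tri',tri([(cam('scene'),315.8,195.3),(cam('top'),328.3,203.3),(c,269,166)]))
print('knob tri',tri([(cam('scene'),284.7,185),(cam('top'),363.5,218.7),(c,xs.mean(),ys.mean())]))
E
```

```text
red 408.1041666666667 160.58333333333334 397 414 156 165 96
[[211.05716  82.48143]
 [366.7842   71.26919]
 [361.61475 216.9198 ]
 [232.22224 223.10576]]
[[ 0.6668  0.0867  0.012 ]
 [ 0.5982 -0.0949  0.012 ]
 [ 0.4249 -0.0166  0.012 ]
 [ 0.4928  0.155   0.012 ]] [np.float64(0.1869), np.float64(0.1941), np.float64(0.1902), np.float64(0.1846)]
stand [0.545665   0.03253149 0.012     ] [-22.89729913 -21.13782382]
hinge model [0.481712   0.01308892] meas [0.48601863 0.02392008] proj [326.21811564 196.56300033]
knob [ 0.48673575 -0.092227  ] dist 0.10543566703219778 world ang -87.2689633931228 rel stand -65.25140191895842
knob [ 0.48673575 -0.092227  ] dist 0.1161492948200123 world ang -89.64624467705605 rel stand -67.62868320289166
knob top [413.35866415 163.18845557] base [402.99212077 158.04883703]
knob home [ 0.58739787 -0.02964863]
lid [0.55066097 0.04423861 0.116     ] top/scene tri [0.54985515 0.04394937 0.11655269]
knob tri [ 0.48955005 -0.09002123  0.07409933]
```

Measurements agree:

| Point | x, y (m) | Check |
|---|---|---|
| Stand and lid axis | (0.550, 0.044) | – |
| Hinge | (0.4865, 0.024) | 67.5 mm from the axis, 66.8 expected |
| Post | (0.489, -0.090) | 114 mm from the hinge |

The stand's yaw is about -22° and the brace is at about 0.23 rad. I'll straddle the post with half-closed fingers.

```bash
python3 -m inch '[{"hand":0.65,"slide":[-0.3,-2,0],"yaw":-0.18},{"hand":0.65,"slide":[-0.5,-4,-1],"yaw":-0.36},{"hand":0.65,"slide":[-0.7,-6,-3],"yaw":-0.54},{"hand":0.65,"slide":[-0.9,-8,-5],"yaw":-0.72},{"hand":0.65,"slide":[-1.1,-9.9,-7],"yaw":-0.9},{"hand":0.65,"slide":[-1.1,-9.9,-8],"yaw":-1.08},{"hand":0.65,"slide":[-1.1,-9.9,-8],"yaw":-1.12},{"hand":0.65,"slide":[-1.1,-9.9,-8],"yaw":-1.12},{"hand":0.65,"slide":[-1.1,-9.9,-8],"yaw":-1.12},{"hand":0.65,"slide":[-1.1,-9.9,-8],"yaw":-1.12}]'; python3 - <<'E'
from h import *
s=sense();im=capture('wrist');cv2.imwrite('pics/w2.png',im);np.save('s2.npy',s,allow_pickle=True)
c=cam('wrist',s);print(s['tcp_pos'],s['gripper_width']*87)
hsv=cv2.cvtColor(im,cv2.COLOR_BGR2HSV).astype(int)
m=((hsv[...,0]<8)|(hsv[...,0]>172))&(hsv[...,1]>150)&(hsv[...,2]>60)
n,l,st,ce=cv2.connectedComponentsWithStats(m.astype(np.uint8))
for i in range(1,n):
    if st[i,4]>40:print(st[i],ce[i],onz(c,*ce[i],.067))
k=(.489,-.0905);print(proj(c,[*k,.087]),proj(c,[*k,.045]))
E
```

```text
time_s: 3.15
tcp_pos: [0.4895, -0.0906, 0.2225]
ee_rot: [[0.022, -1.0, 0.0], [-1.0, -0.022, 0.0], [-0.0, -0.0, -1.0]]
wrist_force: [0.4, -0.4, -0.5]
gripper_width: 0.352
[ 0.48947256 -0.09061289  0.22245736] 30.632012966408922
[316 207  14  14 162] [322.51234568 213.80246914] [ 0.49039009 -0.08336236  0.067     ]
[324.23761853 213.41395079] [324.17226027 199.77671572]
```

View pics/w2.png

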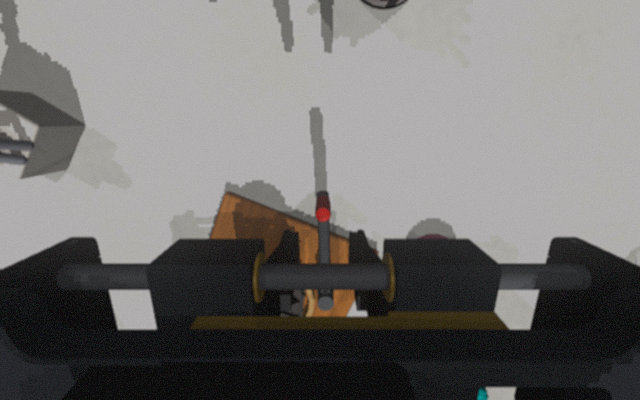

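The post's top is at (323,214), against a prediction of (324,213), and lies between the fingers. I'll descend around it.

```bash
python3 -m inch '[{"hand":0.65,"slide":[0,0,-2],"yaw":0},{"hand":0.65,"slide":[0,0,-4],"yaw":0},{"hand":0.65,"slide":[0,0,-6],"yaw":0},{"hand":0.65,"slide":[0,0,-7.5],"yaw":0},{"hand":0.65,"slide":[0,0,-8.6],"yaw":0},{"hand":0.65,"slide":[0,0,-9.4],"yaw":0},{"hand":0.65,"slide":[0,0,-9.4],"yaw":0},{"hand":0.65,"slide":[0,0,-9.4],"yaw":0}]'; python3 - <<'E'
import numpy as np
H=np.array([.4865,.024]);p0=np.array([.489,-.0905])
th0=np.arctan2(*(p0-H)[::-1]);
for d in np.arange(0,1.3,.1):
    t=th0+d;k=H+.114*np.array([np.cos(t),np.sin(t)])
    print(round(d,2),'joint~',round(1.4+t+np.radians(21.9),2),'slide cm',((k-p0)*100).round(2),'tangent cm/8mm',(.8*np.array([-np.sin(t),np.cos(t)])).round(2))
E
```

```text
time_s: 4.2
tcp_pos: [0.4898, -0.0908, 0.1287]
ee_rot: [[0.021, -1.0, 0.001], [-1.0, -0.021, 0.0], [0.0, -0.001, -1.0]]
wrist_force: [0.6, 0.6, -0.2]
gripper_width: 0.346
0.0 joint~ 0.23 slide cm [-0.    0.05] tangent cm/8mm [0.8  0.02]
0.1 joint~ 0.33 slide cm [1.14 0.13] tangent cm/8mm [0.79 0.1 ]
0.2 joint~ 0.43 slide cm [2.26 0.33] tangent cm/8mm [0.78 0.18]
0.3 joint~ 0.53 slide cm [3.36 0.64] tangent cm/8mm [0.76 0.25]
0.4 joint~ 0.63 slide cm [4.42 1.05] tangent cm/8mm [0.73 0.33]
0.5 joint~ 0.73 slide cm [5.43 1.57] tangent cm/8mm [0.69 0.4 ]
0.6 joint~ 0.83 slide cm [6.39 2.18] tangent cm/8mm [0.65 0.47]
0.7 joint~ 0.93 slide cm [7.28 2.89] tangent cm/8mm [0.6  0.53]
0.8 joint~ 1.03 slide cm [8.1  3.69] tangent cm/8mm [0.54 0.59]
0.9 joint~ 1.13 slide cm [8.83 4.56] tangent cm/8mm [0.48 0.64]
1.0 joint~ 1.23 slide cm [9.47 5.5 ] tangent cm/8mm [0.42 0.68]
1.1 joint~ 1.33 slide cm [10.02  6.5 ] tangent cm/8mm [0.35 0.72]
1.2 joint~ 1.43 slide cm [10.46  7.55] tangent cm/8mm [0.27 0.75]
```

```bash
python3 -m inch '[{"hand":0.65,"slide":[1.1,0.1,0],"yaw":0.1},{"hand":0.65,"slide":[2.3,0.3,0],"yaw":0.2},{"hand":0.65,"slide":[3.4,0.6,0],"yaw":0.3},{"hand":0.65,"slide":[4.4,1.0,0],"yaw":0.4},{"hand":0.65,"slide":[5.4,1.5,0],"yaw":0.5},{"hand":0.65,"slide":[6.4,2.2,0],"yaw":0.6},{"hand":0.65,"slide":[7.3,2.9,0],"yaw":0.7},{"hand":0.65,"slide":[8.1,3.7,0],"yaw":0.8},{"hand":0.65,"slide":[8.8,4.6,0],"yaw":0.9},{"hand":0.65,"slide":[8.8,4.6,0],"yaw":0.9}]'; python3 -m inch '[{"hand":0.65,"slide":[0.4,0.5,0],"yaw":0.05},{"hand":0.65,"slide":[0.6,0.9,0],"yaw":0.1},{"hand":0.65,"slide":[0.9,1.4,0],"yaw":0.15},{"hand":0.65,"slide":[1.2,1.9,0],"yaw":0.2},{"hand":0.65,"slide":[1.2,1.9,0],"yaw":0.2}]';  python3 - <<'E'
from h import *
s=sense();im=capture('wrist');cv2.imwrite('pics/w3.png',im)
c=cam('wrist',s);print(s['tcp_pos'],s['wrist_force'])
hsv=cv2.cvtColor(im,cv2.COLOR_BGR2HSV).astype(int)
m=((hsv[...,0]<8)|(hsv[...,0]>172))&(hsv[...,1]>150)&(hsv[...,2]>60)
n,l,st,ce=cv2.connectedComponentsWithStats(m.astype(np.uint8))
for i in range(1,n):
    if st[i,4]>40:print(st[i],ce[i],onz(c,*ce[i],.087))
E
```

```text
time_s: 5.45
tcp_pos: [0.578, -0.0444, 0.1287]
ee_rot: [[0.796, -0.605, 0.001], [-0.605, -0.796, 0.0], [0.001, -0.001, -1.0]]
wrist_force: [-0.6, 0.2, 0.3]
gripper_width: 0.352
time_s: 6.08
tcp_pos: [0.5893, -0.0259, 0.1285]
ee_rot: [[0.9, -0.436, 0.0], [-0.436, -0.9, 0.0], [0.0, -0.0, -1.0]]
wrist_force: [0.4, 0.5, -0.3]
gripper_width: 0.348
[ 0.589297   -0.02589638  0.12850701] [ 0.41057013  0.45072113 -0.33348973]
[325 233  24  31 528] [336.21401515 249.07386364] [ 0.59668961 -0.03758226  0.087     ]
```

```bash
python3 -m inch '[{"hand":0.65,"slide":[0.1,0.3,0],"yaw":0.03},{"hand":0.65,"slide":[0.2,0.6,0],"yaw":0.05},{"hand":0.65,"slide":[0.3,0.8,0],"yaw":0.07},{"hand":0.65,"slide":[0.3,0.8,0],"yaw":0.07}]'; python3 -m inch '[{"hand":0.65,"slide":[0.1,0.2,0],"yaw":0.02},{"hand":0.65,"slide":[0.1,0.4,0],"yaw":0.02},{"hand":0.65,"slide":[0.1,0.4,0],"yaw":0.02}]';python3 -m inch '[{"hand":0.65,"slide":[0.1,0.2,0],"yaw":0.0},{"hand":0.65,"slide":[0.1,0.3,0],"yaw":0.0},{"hand":0.65,"slide":[0.1,0.3,0],"yaw":0.0}]'
```

```text
time_s: 6.62
tcp_pos: [0.5912, -0.0205, 0.1284]
ee_rot: [[0.929, -0.37, -0.004], [-0.37, -0.929, -0.004], [-0.002, 0.005, -1.0]]
wrist_force: [-2.3, -10.5, 1.9]
gripper_width: 0.346
time_s: 7.0
tcp_pos: [0.5936, -0.0143, 0.1284]
ee_rot: [[0.936, -0.352, 0.001], [-0.352, -0.936, -0.0], [0.001, 0.0, -1.0]]
wrist_force: [-0.1, -2.6, 0.7]
gripper_width: 0.352
time_s: 7.38
tcp_pos: [0.5942, -0.0102, 0.1281]
ee_rot: [[0.936, -0.352, -0.0], [-0.352, -0.936, 0.001], [-0.001, -0.0, -1.0]]
wrist_force: [0.3, -0.6, -0.5]
gripper_width: 0.343
```

The force peaked at about 11 N and then dropped, so it seems to have passed the crest. I'll press gently on to feel the end stop.

```bash
python3 -m inch '[{"hand":0.65,"slide":[0.1,0.2,0],"yaw":0.0},{"hand":0.65,"slide":[0.1,0.2,0],"yaw":0.0}]';python3 -m inch '[{"hand":0.65,"slide":[0.1,0.2,0],"yaw":0.0},{"hand":0.65,"slide":[0.1,0.2,0],"yaw":0.0}]'; python3 - <<'E'
from h import *
s=sense();im=capture('wrist');cv2.imwrite('pics/w4.png',im);b=capture('scene')[150:250,250:370];cv2.imwrite('pics/s4.png',cv2.resize(b,None,fx=5,fy=5,interpolation=2))
E
```

```text
time_s: 7.62
tcp_pos: [0.5948, -0.009, 0.128]
ee_rot: [[0.936, -0.352, -0.002], [-0.352, -0.936, -0.0], [-0.001, 0.001, -1.0]]
wrist_force: [-1.3, -2.0, 0.7]
gripper_width: 0.353
time_s: 7.88
tcp_pos: [0.5951, -0.0085, 0.1279]
ee_rot: [[0.936, -0.352, -0.004], [-0.352, -0.936, -0.003], [-0.003, 0.004, -1.0]]
wrist_force: [-1.7, -7.5, 1.8]
gripper_width: 0.349
```

View pics/w4.png

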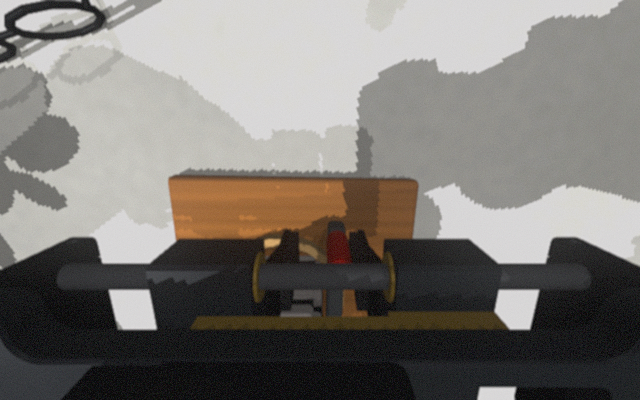

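The bar now lies parallel to the board's edge, with the red post at (337,245) between the fingers. Force rose 6 N over 0.5 mm of travel, which is the hard end stop. I'll centre the fingers, back off and rise.

```bash
python3 -m inch '[{"hand":0.65,"slide":[-0.2,-0.4,0],"yaw":0.0},{"hand":0.65,"slide":[-0.4,-0.8,0],"yaw":0.0},{"hand":0.65,"slide":[-0.4,-0.8,0],"yaw":0.0}]';python3 -m inch '[{"hand":0.65,"slide":[0,0,1],"yaw":0.0},{"hand":0.65,"slide":[0,0,3],"yaw":0.0},{"hand":0.4,"slide":[0,0,6],"yaw":0.0},{"hand":0,"slide":[-1,1.5,9],"yaw":0.0},{"hand":0,"slide":[-2.5,3.5,11],"yaw":0},{"hand":0,"slide":[-4.2,6.1,11],"yaw":0},{"hand":0,"slide":[-4.2,6.1,11],"yaw":0},{"hand":0,"slide":[-4.2,6.1,11],"yaw":0}]'; python3 - <<'E'
from h import *
s=sense();im=capture('wrist');np.save('s5.npy',s,allow_pickle=True);cv2.imwrite('pics/w5.png',im)
c=cam('wrist',s);print(s['tcp_pos'],s['joints'],s['wrist_force'])
print(proj(c,(.5505,.044,.116)),proj(c,(.592,-.0185,.087)),proj(c,(.4865,.024,.045)))
a=im[190:360,200:440];cv2.imwrite('pics/w5c.png',cv2.resize(a,None,fx=3,fy=3,interpolation=2))
E
```

```text
time_s: 8.35
tcp_pos: [0.5925, -0.0147, 0.1284]
ee_rot: [[0.936, -0.352, 0.001], [-0.352, -0.936, 0.0], [0.001, -0.001, -1.0]]
wrist_force: [0.4, 1.4, -0.7]
gripper_width: 0.352
time_s: 9.35
tcp_pos: [0.5507, 0.0462, 0.2387]
ee_rot: [[0.936, -0.352, 0.001], [-0.352, -0.936, 0.0], [0.001, -0.0, -1.0]]
wrist_force: [0.4, 0.3, -0.8]
gripper_width: 0.937
[0.5507034  0.04620739 0.23873604] [ 2.16099685e+01  1.76280676e+01 -1.43710100e+01  1.62594268e-02
 -5.79509473e+01  4.77991183e+01] [ 0.35720392  0.27275266 -0.75341338]
[325.26130181 217.24265772] [377.68032076 137.07606156] [362.73544504 241.62544616]
```

View pics/w5c.png

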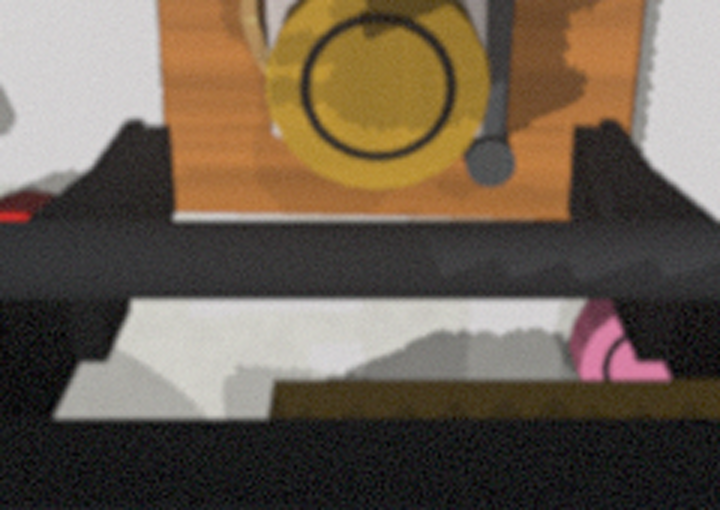

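The ring on the lid is centred at image (326,219), within 1.5 mm of the estimate. The bar runs alongside the jar, parallel to the board's edge, so the brace has stayed home. I'll descend on the lid and grip it.

```bash
python3 -m inch '[{"hand":0,"slide":[-0.1,-0.2,-1.5],"yaw":0},{"hand":0,"slide":[-0.1,-0.2,-3.5],"yaw":0},{"hand":0,"slide":[-0.1,-0.2,-5.5],"yaw":0},{"hand":0,"slide":[-0.1,-0.2,-7],"yaw":0},{"hand":0,"slide":[-0.1,-0.2,-7.8],"yaw":0},{"hand":0,"slide":[-0.1,-0.2,-7.8],"yaw":0},{"hand":0,"slide":[-0.1,-0.2,-7.8],"yaw":0}]';python3 -m inch '[{"hand":0.15,"slide":[0,0,0],"yaw":0},{"hand":0.25,"slide":[0,0,0],"yaw":0},{"hand":0.3,"slide":[0,0,0],"yaw":0},{"hand":0.35,"slide":[0,0,0],"yaw":0},{"hand":0.5,"slide":[0,0,0],"yaw":0},{"hand":1,"slide":[0,0,0],"yaw":0},{"hand":1,"slide":[0,0,0],"yaw":0},{"hand":1,"slide":[0,0,0],"yaw":0}]'
```

```text
time_s: 10.28
tcp_pos: [0.5499, 0.0442, 0.1608]
ee_rot: [[0.936, -0.352, 0.001], [-0.352, -0.936, 0.0], [0.001, -0.001, -1.0]]
wrist_force: [-0.1, 0.1, -0.2]
gripper_width: 0.998
time_s: 11.28
tcp_pos: [0.5495, 0.0442, 0.1604]
ee_rot: [[0.936, -0.352, 0.0], [-0.352, -0.936, 0.0], [0.0, -0.0, -1.0]]
wrist_force: [-0.5, 1.0, 2.9]
gripper_width: 0.687
```

The width is 59.8 mm, so the pads sit on two opposite flats. I'll turn it anticlockwise.

```bash
python3 -m inch '[{"hand":1,"slide":[0,0,0],"yaw":0.05},{"hand":1,"slide":[0,0,0],"yaw":0.12},{"hand":1,"slide":[0,0,0],"yaw":0.2},{"hand":1,"slide":[0,0,0],"yaw":0.3},{"hand":1,"slide":[0,0,0],"yaw":0.4},{"hand":1,"slide":[0,0,0],"yaw":0.4}]'; python3 -c "from station import *;s=sense();print(s['moment'],s['wrist_force'],s['gripper_width'])"
```

```text
time_s: 12.02
tcp_pos: [0.5495, 0.0445, 0.1604]
ee_rot: [[0.999, 0.039, 0.001], [0.039, -0.999, 0.001], [0.001, -0.001, -1.0]]
wrist_force: [-0.3, 3.4, 2.2]
gripper_width: 0.684
[ 0.7624194   0.19184506 -0.10800835] [-0.29746373  3.39444764  2.18636149] 0.6840438922417873
```

```bash
python3 -m inch '[{"hand":1,"slide":[0,0,0],"yaw":0.1},{"hand":1,"slide":[0,0,0],"yaw":0.2},{"hand":1,"slide":[0,0,0],"yaw":0.3},{"hand":1,"slide":[0,0,0],"yaw":0.4},{"hand":1,"slide":[0,0,0],"yaw":0.5},{"hand":1,"slide":[0,0,0],"yaw":0.6},{"hand":1,"slide":[0,0,0],"yaw":0.7},{"hand":1,"slide":[0,0,0],"yaw":0.76},{"hand":1,"slide":[0,0,0],"yaw":0.8},{"hand":1,"slide":[0,0,0],"yaw":0.8}]'; python3 - <<'E'
from h import *
s=sense();print(s['moment'],s['wrist_force'],s['gripper_width'],np.arctan2(s['ee_rot'][1,0],s['ee_rot'][0,0])+np.arctan2(.352,.936))
b=capture('scene')[150:250,250:370];cv2.imwrite('pics/s6.png',cv2.resize(b,None,fx=5,fy=5,interpolation=2))
E
```

```text
time_s: 13.28
tcp_pos: [0.5494, 0.0447, 0.1604]
ee_rot: [[0.669, 0.743, 0.0], [0.743, -0.669, 0.001], [0.001, -0.0, -1.0]]
wrist_force: [-1.3, 4.8, 3.3]
gripper_width: 0.685
[ 1.32873545  0.47195109 -0.19790715] [-1.31438613  4.75861148  3.31756279] 0.6852183002091256 1.1979304582984105
```

View pics/s6.png

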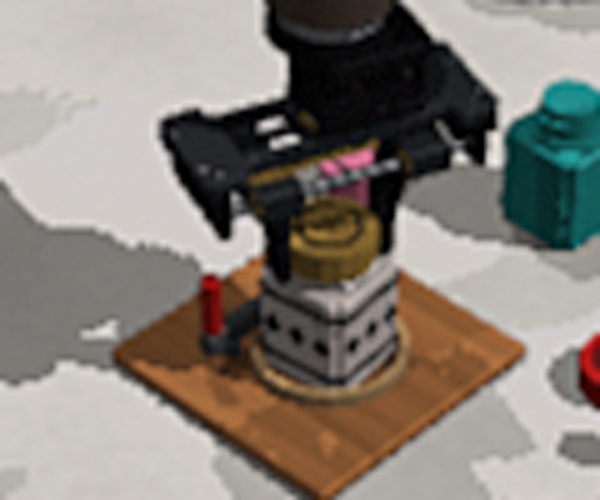

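The jar has not turned with the lid, the brace is alongside it, and the lid is in the jaws. Lift a little first and check the load.

```bash
python3 -m inch '[{"hand":1,"slide":[0,0,0.1],"yaw":0},{"hand":1,"slide":[0,0,0.2],"yaw":0},{"hand":1,"slide":[0,0,0.4],"yaw":0},{"hand":1,"slide":[0,0,0.4],"yaw":0}]'
```

```text
time_s: 13.82
tcp_pos: [0.5495, 0.0437, 0.1645]
ee_rot: [[0.667, 0.745, -0.0], [0.745, -0.667, -0.001], [-0.001, 0.001, -1.0]]
wrist_force: [-0.7, 0.6, -0.1]
gripper_width: 0.685
```

It rose 4 mm, more than the 1.5 mm of play, without picking up the jar's 5 N weight, so the thread is free. I'll lift on to 28 mm, which puts the underside 12 mm above the rim.

```bash
python3 -m inch '[{"hand":1,"slide":[0,0,0.4],"yaw":0},{"hand":1,"slide":[0,0,1],"yaw":0},{"hand":1,"slide":[0,0,1.6],"yaw":0},{"hand":1,"slide":[0,0,2.1],"yaw":0},{"hand":1,"slide":[0,0,2.4],"yaw":0},{"hand":1,"slide":[0,0,2.4],"yaw":0},{"hand":1,"slide":[0,0,2.4],"yaw":0},{"hand":1,"slide":[0,0,2.4],"yaw":0}]'; python3 - <<'E'
from h import *
s=sense();print(s['tcp_pos'],s['wrist_force'],s['gripper_width'],abs(s['joint_velocities']).max())
b=capture('scene')[150:250,250:370];w=capture('wrist')[120:320,160:480]
b=cv2.resize(b,(480,400),interpolation=2);w=cv2.resize(w,(640,400));cv2.imwrite('pics/f7.png',cv2.resize(np.hstack([b,w]),(800,286)))
E
```

```text
time_s: 14.82
tcp_pos: [0.5493, 0.0441, 0.188]
ee_rot: [[0.667, 0.745, -0.001], [0.745, -0.667, -0.0], [-0.0, -0.0, -1.0]]
wrist_force: [-1.1, 0.1, -0.6]
gripper_width: 0.687
[0.54928305 0.04412069 0.18800558] [-1.10549805  0.13684699 -0.60834691] 0.6871994742127703 0.10018927335784249
```

View pics/f7.png

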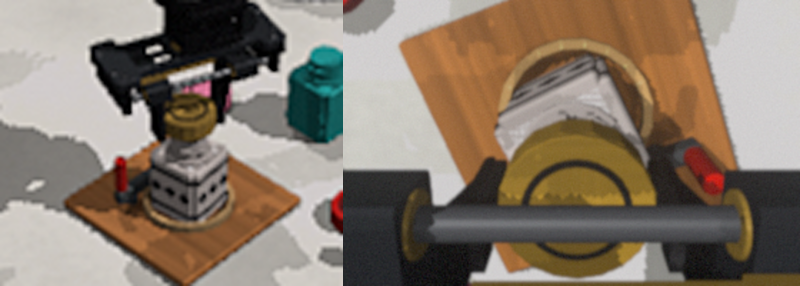

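The left view shows the lid level in the jaws, with the jar's neck visible and clear below it. The right view shows the jar in its dish and the bar and red post (705,170) still alongside it. Handing in.

```bash
python3 -c "from station import *;print(finish_job())"
```

```text
the job is handed in; nothing more can be done
None
```

The brace is home against the jar, and the brass lid is off and held level about 12 mm above the mouth. I handed in after roughly 15 s of the 61 s allowed; no verdict was reported.

- **Brace:** I swung it in by its red post. The push peaked at about 11 N, then dropped as it passed the crest. A light press after that met the hard end stop, and later views show the bar still alongside the jar.
- **Lid:** I gripped it across two flats at 59.8 mm and turned it 1.20 rad anticlockwise. It lifted freely without picking up the jar's weight, and I raised it 28 mm in all.
- **Last checks:** The arm was almost still, the wrist force was about 1 N and the grip width was unchanged. The jar was in its dish.
- **Less certain:** In the final wrist view the jar looks turned anticlockwise by roughly the 0.15 rad of play. I judged that by eye, as I did that the brace stayed home. The thread angle itself was not measured; from the turn and the play it should be about 1.05–1.2 rad.
- **One disagreement:** My first board-corner fit put the stand centre about 11 mm off. I used the lid and hinge positions instead, because they matched the given sizes.

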